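# Bring the pan under the guide and hold the temperature probe in it

### The job

Set up the heating run: slide the empty steel pan across the hotplate, without lifting or tipping it, from its blue ring to the other blue ring, centred under the hole of the blue guide. Then take the orange-handled temperature probe out of its stand and lower it upright through the guide hole without touching the guide, until its tip is about 20 mm above the pan's bottom. Finish while holding the probe there, still and centred in the hole, touching neither guide nor pan, and leave everything else on the bench where it is.

Things in the scene. Friction and masses are not known exactly. Their poses are not given: they have to be found in the camera images.
- hotplate: White two-place stirring hotplate, fixed to the bench; flat top 200 x 300 mm at 45 mm above the bench, low blue control strip along its robot-side edge (-x side). Origin on the bench under the point midway between its two blue rings (106 mm across); the rings' centres lie 75 mm either side of it along its own y. One ring holds the pan, the guide hole is exactly above the centre of the other. The sides swap between starts.
- guide_hole (a point): Centre of the guide's hole, at its upper face, 160 mm above the bench. The guide is a fixed blue plate 60 x 60 mm, 10 mm thick (underside 150 mm above the bench), with a vertical through hole 24 mm in diameter; a blue bar and a thin steel post 85 mm away on the side away from the robot (hotplate's +x) carry it; the post's top is 170 mm above the bench. z up.
- pan: Loose steel pan, about 0.45 kg, 84 mm across the foot and 92 mm across the rim, 65 mm high, bottom 5 mm thick, with one straight black handle towards the robot. Origin at the centre of its underside, z up; the handle points along its own -x. Stands on the hotplate's top.
- pan_base (a point): Centre of the pan's underside (45 mm above the bench when it stands on the hotplate).
- pan_floor (a point): Centre of the pan's inner bottom, 5 mm above its underside.
- pan_handle (a point): Grip point in the middle of the pan's black handle: 125 mm from the pan's axis along the pan's -x, 50 mm above its underside. The black grip is a level bar 85 mm long, 16 mm wide, 14 mm high, to be pinched from above across its width.
- probe: Loose temperature probe, about 0.06 kg, 170 mm long, upright, orange handle up: straight steel rod 8 mm in diameter and 120 mm long below, then a shoulder 26 mm across and 6 mm high, then the round handle 20 mm in diameter up to the top. Origin at the rod's lower tip, z up along the rod. At the start it hangs upright by its shoulder in the stand.
- probe_tip (a point): Centre of the lower end of the probe's rod.
- probe_grip (a point): Grip point on the axis of the probe's orange handle, 148 mm above the tip, 28 mm above the shoulder's underside, 22 mm below the top.
- probe_stand: White stand fixed to the bench, 80 x 70 mm foot, 140 mm high: a top plate 70 x 60 mm with a 16 mm through hole at its centre in which the probe hangs, on two upright side panels. Origin on the bench under the hole. It stands to the left or the right of the hotplate. The probe comes out straight up (120 mm of rod).
- tube_rack: Bystander: white rack 120 x 70 mm with four blue-capped tubes, 114 mm high; origin at the centre of its underside.
- bottle: Bystander: glass bottle with blue cap, 64 mm across, 130 mm high; origin at the centre of its underside.
- paper_box: Bystander: white and blue carton 100 x 100 x 26 mm; origin at the centre of its underside.
- marker: Bystander: white marker with red cap, 135 mm long, 15 mm thick, lying flat; origin under the middle of its white part.
- beaker: Bystander: small glass beaker, 68 mm across, 80 mm high; origin at the centre of its underside.
- guide: The blue guide plate with its bar and steel post, one fixed part; origin on the hotplate's top, 45 mm above the bench, straight under the centre of the hole.
Not all that is in view belongs to the job. There is more than one size of the pan; the job needs the smaller.

How it is judged (in metres and radians):
On the way, in this order (a step that is already met when the one before it is completed fails the run):
1. the pan stands still on the hotplate, centred under the guide hole (horizontal distance between pan_base and guide_hole below 0.012 m and height (world z) of pan_base below 0.048 m and angle between pan_base's own z axis and vertical below 0.06 rad and linear speed of pan below 0.02 m/s), for 0.2 s.
2. the probe is out of its stand, held by the gripper above the guide's height (height (world z) of probe_tip above 0.16 m and contact force between probe and the fingers above 1 N), for 0.1 s.
At the end, for the whole second after the job is handed in: Pan at rest on the hotplate, centre within 12 mm of the hole's axis; probe held still by the gripper alone, upright through the hole, tip within 5 mm and handle within 6 mm of the axis, tip 8 to 32 mm above the pan's inner bottom, touching neither guide nor pan (all of step 1 and horizontal distance between probe_tip and guide_hole below 0.005 m and horizontal distance between probe_grip and guide_hole below 0.006 m and angle between probe_tip's own z axis and vertical below 0.08 rad and height (world z) of probe_grip above 0.16 m and z of probe_tip in the frame of pan_floor between 0.008 and 0.032 m and contact force between probe and the fingers above 1 N and contact force between probe and guide below 0.1 N and contact force between probe and pan below 0.1 N and linear speed of probe below 0.02 m/s); the arm keeps its last pose, push and grip.
It fails at once if the pan is lifted off the hotplate (more than 6 mm) (height (world z) of pan_base above 0.051 m).
It fails at once if the pan is tipped (more than 0.15 rad) (angle between pan_base's own z axis and vertical above 0.15 rad).
It fails at once if the probe touches the guide (contact force between probe and guide above 0.3 N).
It fails at once if a bystander is moved more than 20 mm (distance of any of tube_rack, bottle, paper_box, marker, beaker from where it was at the start of the episode above 0.02 m).
It also fails if it takes over 67 s, if anything falls off the work surface, if the arm or the gripper's body presses on something with over 40 N, if the wrist force passes 120 N, or if a joint passes its speed limit or range.

### The arm

A 6-joint arm with a two-finger parallel gripper is mounted at the origin on the work surface. World frame = base frame: x ahead of the robot, y to its left, z up, the work surface at z = 0. Lengths are in mm, angles in rad, forces in N, time in s.
With the tool pointing down it reaches from about 275 to 1000 mm from the base axis. Payload 8.4 kg.
Tool frame: the origin (TCP) lies on the centre line of the jaws, within the pads' length; the fingertips stand 14 mm ahead of it and the grasp point (between the pads) lies 5 mm behind it; z points along the fingers, y is the line along which they close (so a half turn about z gives the same grasp; the last joint's range is limited). The gripper opens to 85 mm and grips with 20 to 120 N. Pads are 22 mm wide; open, the fingers measure 114 mm over their backs; the gripper's body (76 mm by 85 mm) begins 54 mm behind the grasp point. The pads swing forward as they close: fully open they stand 13 mm farther back than shut.
Start: joints at [-1.245, 0.353, 1.633, -0, 1.155, -0.002], TCP at [201.224, -591.724, 245.281] pointing down, gripper open.
Joint ranges: [-2.63, 2.63], [-0.92, 2.1], [0.06, 2.66], [-1.3, 4.44], [0, 2.69], [-3.02, 3.02]. Speed limits (rad/s): [2.22, 2.22, 2.79, 3.14, 3.14, 3.14].

### API

Orientations are given as [roll, pitch, yaw] about the fixed x, y, z axes, in that order (R = Rz(yaw) Ry(pitch) Rx(roll)).
In Python, from rig import r gives the robot as it stands.
- The arm moves only by the tool step_arm, never from a script. Its argument "plan" is text: rows parted by semicolons, each of 7 numbers parted by spaces: the turn, a rotation vector about the world's x, y, z in degrees, then the shift along the world's x, y, z in mm, then the closure in counts, from 0 (fully open) to 255 (shut). In form: rx ry rz x y z hand; .... A call has 1 to 8 rows; each row is the pose to reach, as a shift and turn from the pose commanded when the call began; what a row does not reach only later rows make up. A row lasts 1/10 s, in which the tool goes at most 50 mm and 8.59 degrees, less where a joint would pass 70% of its speed; a pose out of reach is approached as far as the arm can. A call with a gripper value outside its range is refused whole. The fingers move at their own pace and stop on an object; "force" is the grip in N (left out, the last holds). Time passes only in rows, so rows that repeat a pose let the fingers close. It gives the time, the measured TCP pose, the force, the opening and the grip force at its end, in the units of the state.
- r.sense(): the state, without advancing time (a new reading comes with each control period).
- r.grab_frame(name): name is "scene" or "top"; returns (picture, depth): 420x560x3 uint8, red, green, blue; 420x560 float32, mm along the optical axis (not along the pixel's ray), 0 where there is no reading.
- r.get_calibration(name): a dict with "K" (3x3 intrinsics, pixels), "world_from_camera" (4x4, takes a point from camera to world coordinates). Camera axes: x right, y down, z forward; pixel columns grow to the right and rows downward; lengths in mm; the calibration is good to about 2 mm. A picture is of the moment at which its call begins. get_calibration takes no time and is no camera call.
- r.sign_off(): hands the job in; it is judged then, once.
The state is a dict: "clock": time; "qpos": joint angles; "qvel": joint speeds; "joint_efforts": joint torques, N m; "eef_pos": TCP position; "tcp_rot": TCP orientation; "contact_force": force on the tool from outside, world axes, zero at the start; "wrist_torque": the same for the moment, N m; "opening": opening from 0.0 (shut) to 1.0 (fully open); "grasp_force": force on a finger pad.
Only numpy, scipy, OpenCV 4.12 (cv2) and the standard library are available. Lean on these libraries where they do the work, as an engineer would, in place of code of your own. Each camera call takes 0.05 s, during which the arm holds its last target. There are 200 camera calls.

## Working session

There is one attempt and no reset: what is moved stays moved. The work goes in short steps, Python scripts to look and compute and a tool call to move; the robot and the scene stay as the last step left them, time stands still between calls to the robot, and variables do not carry over. Pictures are saved under pics/ and viewed, at most 12 in all, crops included, and the job is handed in when it is done.

Besides the shell and the picture viewer there is one more tool, called after "Emit:" in YAML: its name, and indented under it one key for each argument. step_arm: Moves the arm, as the interface text tells. Its arguments: {"type":"object","properties":{"plan":{"type":"string"},"force":{"type":"number"}},"required":["plan"]}

```bash
mkdir -p pics
cat > h.py <<'E'
import numpy as np,cv2
from rig import r
def get(n):
    p,d=r.grab_frame(n);c=r.get_calibration(n);K=np.array(c["K"]);T=np.array(c["world_from_camera"])
    v,u=np.mgrid[:420,:560]
    P=np.stack([(u-K[0,2])/K[0,0]*d,(v-K[1,2])/K[1,1]*d,d],-1)
    W=P@T[:3,:3].T+T[:3,3]; W[d==0]=np.nan
    return p,d,W,K,T
E
python3 - <<'E'
from h import *
for n in("scene","top"):
    p,d,W,K,T=get(n);cv2.imwrite(f"pics/{n}0.png",p[:,:,::-1]);np.save(f"{n}0.npy",W);print(n,K[0,0],T.round(2).tolist())
print(r.sense())
E
```

```text
scene 433.38116715721407 [[0.86, 0.26, -0.43, 1033.2], [0.5, -0.48, 0.72, -980.23], [-0.02, -0.84, -0.55, 817.8], [0.0, 0.0, 0.0, 1.0]]
top 403.0415444904377 [[-0.01, -0.98, 0.18, 272.24], [-1.0, 0.02, 0.02, -82.42], [-0.02, -0.18, -0.98, 1161.99], [0.0, 0.0, 0.0, 1.0]]
{'clock': 0.1, 'qpos': array([-1.24536044e+00,  3.53596765e-01,  1.63402985e+00,  1.13359876e-05,
        1.15520443e+00, -2.39723086e-03]), 'qvel': array([ 7.92794300e-05, -1.42453206e-03, -1.08127584e-03, -2.18990859e-03,
        2.09595400e-04,  5.07682813e-04]), 'joint_efforts': array([ 4.77341430e-06, -6.06355762e+01, -3.42817390e+01, -1.90192668e-05,
        3.94665753e-03,  2.58604581e-05]), 'eef_pos': array([ 201.12379519, -591.33808392,  244.63837843]), 'tcp_rot': array([-3.14035429e+00, -1.33340541e-05,  3.27828526e-01]), 'contact_force': array([0.07379572, 0.70377013, 0.84168744]), 'wrist_torque': array([-0.00861892, -0.02052955, -0.02203619]), 'grasp_force': 0.0, 'opening': 0.9971943815308506}
```

View pics/scene0.png

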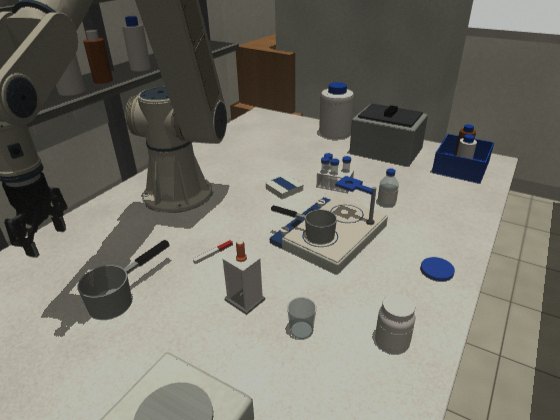

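View pics/top0.png

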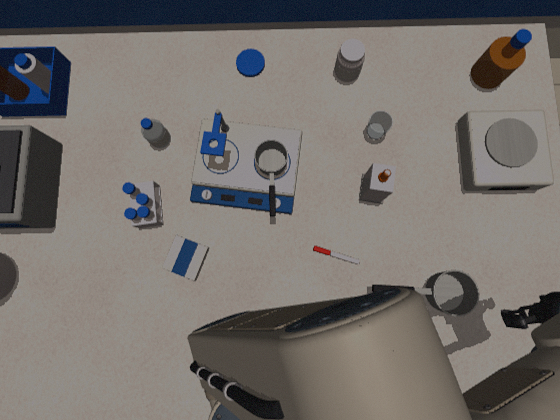

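The top view shows the small pan at (272,160) with its handle running to (272,216), the guide plate at about (213,143), and the orange probe at (384,176). The marker is at (335,255), and the large pan at (450,290) is not part of the job.

Run:
```python
from h import *
for n in("top","scene"):
    W=np.load(n+"0.npy");p=cv2.imread(f"pics/{n}0.png").astype(int);b,g,rr=p[...,0],p[...,1],p[...,2];z=W[...,2]
    blue=(b>rr+40)&(b>g+20); org=(rr>b+60)&(rr>g+40)
    def box(u0,u1,v0,v1):
        m=np.zeros(z.shape,bool);m[v0:v1,u0:u1]=1;return m
    B=dict(top=dict(g=box(195,235,105,165),o=box(370,400,160,190),pan=box(245,295,135,230),st=box(355,400,155,210),hp=box(180,310,110,220)),
      scene=dict(g=box(330,380,170,200),o=box(225,255,235,270),pan=box(265,345,200,245),st=box(215,270,240,315),hp=box(260,395,190,270)))[n]
    def rep(nm,m):
        q=W[m&np.isfinite(z)]
        if len(q): print(n,nm,len(q),"min",q.min(0).round(),"max",q.max(0).round(),"med",np.median(q,0).round(1))
        return q
    q=rep("guide",B["g"]&blue&(z>145)&(z<175))
    m=B["g"]&blue&(z>153)&(z<168); 
    if len(q): print(cv2.minAreaRect(W[m][:,:2].astype(np.float32)))
    rep("orange",B["o"]&org&(z>140)); q=rep("orangetop",B["o"]&org&(z>184))
    rep("standtop",B["st"]&~org&(z>132)&(z<147))
    m=B["pan"]&(z>104)&(z<116)&~blue; q=rep("rim",m)
    c,_=cv2.minEnclosingCircle(q[:,:2].astype(np.float32)); print(c,_)
    q=rep("handle",B["pan"]&(z>88)&(z<108)&(rr<60)&~blue&(W[...,0]<470))
    if n=="top":
        m=B["hp"]&(z>38)&(z<50)&~blue; q=rep("hp",m);print(cv2.minAreaRect(q[:,:2].astype(np.float32)))
        m=B["hp"]&blue&(z<60)&box(180,310,175,220); q=rep("strip",m);print(cv2.minAreaRect(q[:,:2].astype(np.float32)))
    for nm,bx in dict(marker=box(305,365,240,270),beak=box(360,395,108,145)).items():
        if n=="top": rep(nm,bx&(z>8))
```

```text
top guide 578 min [585.  81. 148.] max [701. 147. 166.] med [627.6 108.3 159.7]
((644.4912109375, 109.19505310058594), (60.7784538269043, 114.72128295898438), 81.84335327148438)
top orange 32 min [ 512. -338.  141.] max [ 531. -315.  192.] med [ 517.9 -319.6  148.9]
top orangetop 9 min [ 514. -327.  185.] max [ 524. -318.  192.] med [ 517.9 -321.9  186.6]
top standtop 543 min [ 485. -362.  133.] max [ 561. -292.  147.] med [ 520.  -324.8  139.2]
top rim 160 min [435. -80. 104.] max [643.  10. 115.] med [597.6 -36.9 108.7]
(538.89453125, -42.687774658203125) 103.89630126953125
top handle 77 min [433. -46.  97.] max [469. -32. 105.] med [449.8 -37.8 101. ]
top hp 5196 min [ 471. -122.   38.] max [732. 194.  50.] med [602.5  38.4  44.7]
((600.8801879882812, 39.136566162109375), (299.172119140625, 231.7368927001953), 81.78306579589844)
top strip 1171 min [453. -92.   9.] max [556. 203.  45.] med [494.   57.9  21.5]
((520.500732421875, 51.413551330566406), (295.7705383300781, 101.07093811035156), 82.73756408691406)
top marker 240 min [ 306. -278.    8.] max [ 358. -149.   18.] med [ 332.1 -213.6   13. ]
top beak 488 min [ 667. -378.    8.] max [ 734. -313.   84.] med [ 709.  -349.9   53.6]
scene guide 225 min [584.  77. 152.] max [695. 143. 164.] med [629.2 107.  159.2]
((640.6153564453125, 107.93411254882812), (63.71265411376953, 110.77967071533203), 85.17435455322266)
scene orange 45 min [ 513. -343.  141.] max [ 537. -322.  191.] med [ 527.7 -336.9  148.5]
scene orangetop 13 min [ 519. -339.  185.] max [ 532. -328.  191.] med [ 527.1 -335.   187.6]
scene standtop 438 min [ 485. -367.  132.] max [ 563. -298.  146.] med [ 533.2 -340.1  139.2]
scene rim 136 min [466. -85. 104.] max [643.   9. 112.] med [598.6 -37.8 107.3]
(554.5272216796875, -43.6246337890625) 88.30657196044922
scene handle 55 min [433. -50.  91.] max [469. -32. 104.] med [452.3 -46.2 100. ]
```

Run:
```python
import cv2
p=cv2.imread("pics/top0.png")[100:230,180:310]
cv2.imwrite("pics/topc.png",cv2.resize(p,(600,600),interpolation=cv2.INTER_CUBIC))
```

```text
(no output)
```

View pics/topc.png

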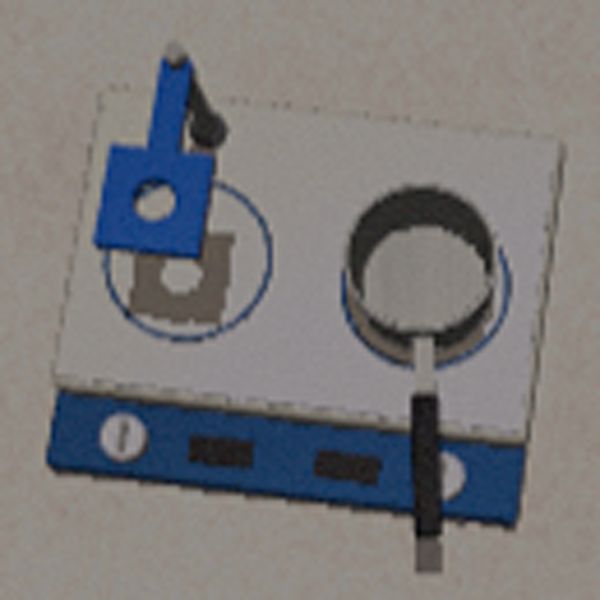

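```bash
cat >> h.py <<'E'
def ray(n,u,v,z):
    c=r.get_calibration(n);K=np.array(c["K"]);T=np.array(c["world_from_camera"])
    uv=np.stack([np.ravel(u),np.ravel(v),np.ones(np.size(u))])
    D=(T[:3,:3]@np.linalg.inv(K)@uv).T;o=T[:3,3]
    return o+D*((z-o[2])/D[:,2])[:,None]
def circ(q,rad=None):
    from scipy.optimize import least_squares
    x0=[*np.median(q,0)[:2],rad or 40]
    f=(lambda x:np.hypot(*(q[:,:2]-x[:2]).T)-(rad or x[2]))
    return least_squares(f,x0,loss="soft_l1",f_scale=2).x.round(1)
E
python3 - <<'E'
from h import *
p=cv2.imread("pics/top0.png").astype(int);b,g,rr=[p[...,i] for i in range(3)];W=np.load("top0.npy");z=W[...,2]
m=((b>rr+40)).astype(np.uint8)
sub=m[128:160,196:230];cs,h=cv2.findContours((1-sub),cv2.RETR_LIST,cv2.CHAIN_APPROX_NONE)
n,l,st,ce=cv2.connectedComponentsWithStats(1-sub)
for i in range(1,n):
    if st[i,4]<200:
        print("hole px",st[i],ce[i]+[196,128], "world z160",ray("top",ce[i][0]+196,ce[i][1]+128,160).round(1),"z155",ray("top",ce[i][0]+196,ce[i][1]+128,155).round(1))
# rim in top
v,u=np.mgrid[:420,:560]
bx=(u>250)&(u<292)&(v>138)&(v<180)
print("rim",circ(W[bx&(z>107)&(z<114)]), (bx&(z>107)&(z<114)).sum())
Ws=np.load("scene0.npy");bx=(u>295)&(u<345)&(v>205)&(v<245)
q=Ws[bx&(Ws[...,2]>106)&(Ws[...,2]<114)&(Ws[...,0]>545)];print("rim scene",circ(q),len(q))
# ring blue weak, z=45
for nm,x in dict(ring=(198,245,135,178),).items():
    mm=(b>rr+18)&(abs(z-45)<5)&(u>198)&(u<242)&(v>138)&(v<176)
    q=ray("top",u[mm],v[mm],45);print("ring",circ(q,52.5),len(q))
mm=(b>rr+18)&(abs(z-45)<5)&(u>250)&(u<294)&(v>145)&(v<181)
q=ray("top",u[mm],v[mm],45);print("ring2",circ(q,52.5),len(q))
# handle line
mm=(u>262)&(u<282)&(v>180)&(v<220)&(z>97)&(z<106)
q=W[mm];print("handle",np.polyfit(q[:,0],q[:,1],1).round(3),q[:,0].min(),q[:,0].max(),np.median(q,0).round(1))
for n,b0 in (("top",(378,392,165,185)),("scene",(232,248,238,264))):
    p=cv2.imread(f"pics/{n}0.png").astype(int);W=np.load(n+"0.npy")
    mm=(p[...,2]>p[...,0]+50)&(p[...,2]>p[...,1]+30)&(u>b0[0])&(u<b0[1])&(v>b0[2])&(v<b0[3])
    q=W[mm&(W[...,2]>150)];print(n,"handle",circ(q,10),len(q),"z",q[:,2].max())
E
```

```text
hole px [13 11  9  9 62] [212.9516129  143.17741935] world z160 [[615.7 112.4 160. ]] z155 [[617.4 113.4 155. ]]
rim [596.8 -36.   44.2] 109
rim scene [597.3 -39.3  44.1] 100
ring [617.5 113.3  52.5] 88
ring2 [597.5 -35.2  52.5] 66
handle [ 3.2000e-02 -5.3028e+01] 432.5828153447337 526.7737789412956 [476.2 -38.  100.9]
top handle [ 523.9 -327.7   10. ] 32 z 191.5833514283296
scene handle [ 522.1 -329.    10. ] 65 z 191.247289786431
```

Emit:
step_arm:
  plan: "0 0 -9 135 276 0 100; 0 0 -9 135 276 0 100; 0 0 -9 135 276 0 100; 0 0 -9 135 276 0 100; 0 0 -9 135 276 0 100; 0 0 -9 135 276 0 100; 0 0 -9 135 276 0 100; 0 0 -9 135 276 0 100"
  force: 30

```text
clock: 0.9
eef_pos: [336.7, -314.6, 245.3]
tcp_rot: [3.141, 0.0, 0.174]
contact_force: [1.1, -0.4, -0.2]
opening: 0.608
grasp_force: 0.0
```

Emit:
step_arm:
  plan: "0 0 -8.6 136 277 -45 100; 0 0 -8.6 136 277 -45 100; 0 0 -8.6 136 277 -45 100; 0 0 -8.6 136 277 -45 100; 0 0 -8.6 136 277 -45 100; 0 0 -8.6 136 277 -45 100; 0 0 -8.6 136 277 -45 100; 0 0 -8.6 136 277 -45 100"

```text
clock: 1.7
eef_pos: [473.4, -38.1, 199.7]
tcp_rot: [3.142, 0.0, 0.023]
contact_force: [-0.5, -0.5, 0.4]
opening: 0.609
grasp_force: 0.0
```

Emit:
step_arm:
  plan: "0 0 0 0 0 -45 100; 0 0 0 0 0 -80 100; 0 0 0 0 0 -100 100; 0 0 0 0 0 -108 100; 0 0 0 0 0 -108 100; 0 0 0 0 0 -108 100"

```text
clock: 2.3
eef_pos: [472.9, -39.7, 93.1]
tcp_rot: [3.141, -0.001, 0.02]
contact_force: [0.1, -0.8, 0.7]
opening: 0.608
grasp_force: 0.0
```

Emit:
step_arm:
  plan: "0 0 0 0 0 0 150; 0 0 0 0 0 0 180; 0 0 0 0 0 0 255; 0 0 0 0 0 0 255; 0 0 0 0 0 0 255; 0 0 0 0 0 0 255; 0 0 0 0 0 0 255; 0 0 0 0 0 0 255"
  force: 30

```text
clock: 3.1
eef_pos: [472.4, -38.8, 92.5]
tcp_rot: [3.141, -0.0, 0.021]
contact_force: [-1.6, -1.4, 5.8]
opening: 0.181
grasp_force: 34.9
```

Run:
```python
from h import *
p,d,W,K,T=get("scene")
cv2.imwrite("pics/s1.png",cv2.resize(p[150:280,220:400,::-1],(720,520)))
print(r.sense()["contact_force"],r.sense()["grasp_force"])
p,d,W,K,T=get("top");v,u=np.mgrid[:420,:560];z=W[...,2]
bx=(u>250)&(u<292)&(v>138)&(v<180)
print("rim",circ(W[bx&(z>107)&(z<114)]))
```

```text
[-0.96237447 -0.56802277  4.93054845] 34.8836088180542
rim [594.1 -35.7  45.9]
```

View pics/s1.png

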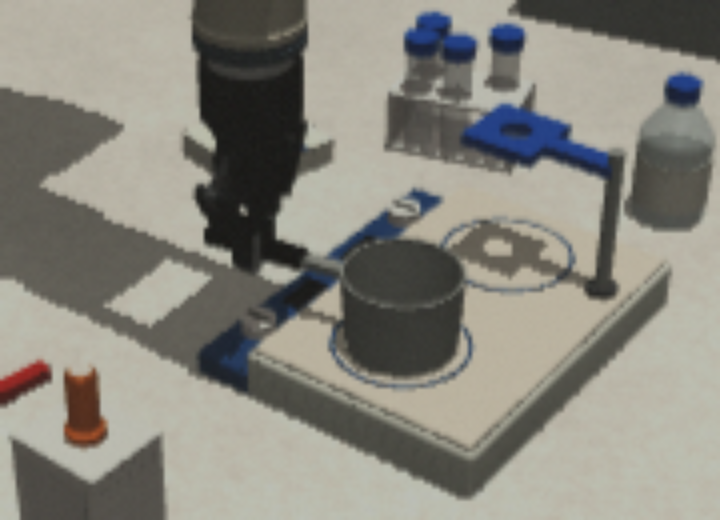

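Emit:
step_arm:
  plan: "0 0 0 1 6 0 255; 0 0 0 2.5 18 0 255; 0 0 0 4 30 0 255; 0 0 0 5.5 42 0 255; 0 0 0 7 54 0 255; 0 0 0 8.5 66 0 255; 0 0 0 10 76 0 255; 0 0 0 10 76 0 255"

```text
clock: 4.0
eef_pos: [482.6, 39.1, 92.4]
tcp_rot: [-3.141, -0.001, 0.022]
contact_force: [-0.2, 1.6, 5.9]
opening: 0.178
grasp_force: 34.8
```

Emit:
step_arm:
  plan: "0 0 0 1 6 0 255; 0 0 0 2.5 18 0 255; 0 0 0 4 30 0 255; 0 0 0 5.5 42 0 255; 0 0 0 7 54 0 255; 0 0 0 8.5 66 0 255; 0 0 0 10 74 0 255; 0 0 0 10 74 0 255"

```text
clock: 4.8
eef_pos: [492.3, 112.9, 92.3]
tcp_rot: [-3.141, -0.0, 0.022]
contact_force: [-0.8, -0.0, 5.5]
opening: 0.181
grasp_force: 34.9
```

Run:
```python
from h import *
print(r.sense()["contact_force"],r.sense()["grasp_force"])
p,d,W,K,T=get("scene")
cv2.imwrite("pics/s2.png",cv2.resize(p[150:280,220:400,::-1],(720,520)))
v,u=np.mgrid[:420,:560];z=W[...,2]
b=p[...,2].astype(int)-p[...,0]
bx=(u>315)&(u<380)&(v>180)&(v<235)&(b<25)&(W[...,0]>565)&(W[...,0]<680)
q=W[bx&(z>105)&(z<115)];print("rim s",circ(q,45),len(q))
p,d,W,K,T=get("top");z=W[...,2];b=p[...,2].astype(int)-p[...,0]
bx=(u>190)&(u<245)&(v>130)&(v<175)&(b<25)&(W[...,0]>565)
q=W[bx&(z>105)&(z<115)];print("rim t",circ(q,45),len(q))
cv2.imwrite("pics/t2.png",cv2.resize(p[100:230,180:310,::-1],(600,600)))
```

```text
[-0.77870959 -0.04368337  5.49166487] 34.87038016319275
rim s [616.2 112.7  45. ] 91
rim t [615.8 117.1  45. ] 36
```

View pics/s2.png

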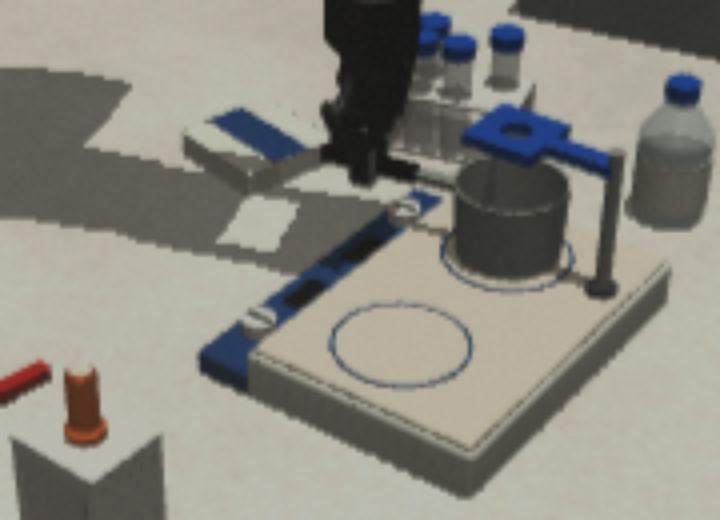

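View pics/t2.png

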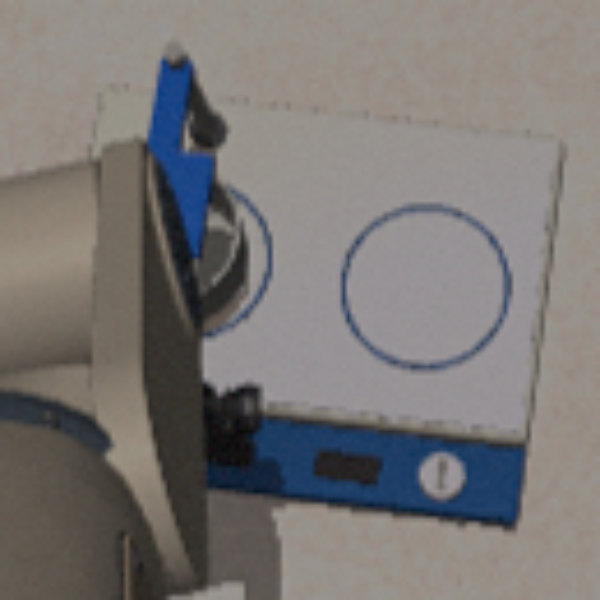

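The scene view shows the pan standing inside the target ring at about (510,235), and the rim fit puts it within 1–2 mm of the hole. Releasing the handle and rising.

Emit:
step_arm:
  plan: "0 0 0 0 0 0 160; 0 0 0 0 0 0 100; 0 0 0 0 0 0 100; 0 0 0 0 0 0 100; 0 0 0 0 0 20 100; 0 0 0 0 0 60 100; 0 0 0 0 0 105 100; 0 0 0 0 0 150 100"

```text
clock: 5.7
eef_pos: [491.7, 111.1, 243.6]
tcp_rot: [3.141, 0.001, 0.02]
contact_force: [1.3, 1.0, -0.0]
opening: 0.61
grasp_force: 0.0
```

Emit:
step_arm:
  plan: "0 0 0 10 -45 10 100; 0 0 0 10 -90 10 100; 0 0 0 10 -135 10 100; 0 0 0 10 -180 10 100; 0 0 0 15 -225 10 100; 0 0 0 20 -270 10 100; 0 0 0 20 -315 10 100; 0 0 0 20 -350 10 100"

```text
clock: 6.5
eef_pos: [511.8, -241.2, 252.1]
tcp_rot: [3.141, 0.0, 0.02]
contact_force: [0.1, -0.9, -0.3]
opening: 0.612
grasp_force: 0.0
```

Run:
```python
from h import *
v,u=np.mgrid[:420,:560]
p,d,W,K,T=get("scene");z=W[...,2];b=p[...,2].astype(int)-p[...,0]
bx=(u>315)&(u<380)&(v>180)&(v<235)&(b<25)&(W[...,0]>565)&(W[...,0]<680)
q=W[bx&(z>105)&(z<115)];print("rim s",circ(q,45),len(q))
p,d,W,K,T=get("top");z=W[...,2];b=p[...,2].astype(int)-p[...,0]
bx=(u>190)&(u<245)&(v>130)&(v<180)&(b<25)&(W[...,0]>565)&(W[...,0]<665)
q=W[bx&(z>105)&(z<115)];print("rim t",circ(q,45),len(q))
```

```text
rim s [616.8 112.9  45. ] 85
rim t [617.8 116.1  45. ] 89
```

Emit:
step_arm:
  plan: "0 0 0 6 -45 0 100; 0 0 0 11 -87 0 100; 0 0 0 11 -87 0 100; 0 0 0 11 -87 -30 100; 0 0 0 11 -87 -60 100; 0 0 0 11 -87 -80 100; 0 0 0 11 -87 -86 100; 0 0 0 11 -87 -86 100"

```text
clock: 7.4
eef_pos: [522.9, -324.6, 165.6]
tcp_rot: [-3.14, 0.002, 0.021]
contact_force: [0.1, 0.2, 1.1]
opening: 0.606
grasp_force: 0.0
```

Emit:
step_arm:
  plan: "0 0 0 0 0 0 140; 0 0 0 0 0 0 160; 0 0 0 0 0 0 170; 0 0 0 0 0 0 255; 0 0 0 0 0 0 255; 0 0 0 0 0 0 255; 0 0 0 0 0 0 255; 0 0 0 0 0 0 255"
  force: 40

```text
clock: 8.2
eef_pos: [523.6, -325.9, 167.2]
tcp_rot: [3.141, -0.001, 0.02]
contact_force: [0.1, 0.6, 6.3]
opening: 0.219
grasp_force: 39.0
```

Run:
```python
from h import *
s=r.sense();print(s["contact_force"],s["wrist_torque"],s["grasp_force"])
p,d,W,K,T=get("scene")
cv2.imwrite("pics/s3.png",cv2.resize(p[190:320,190:300,::-1],(500,590)))
```

```text
[0.08089831 0.56531245 6.34326618] [0.25937756 0.17136292 0.01586498] 38.99753708392382
```

View pics/s3.png

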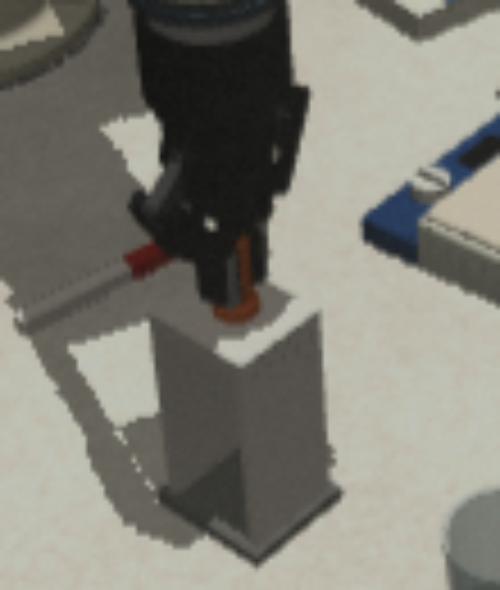

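The fingers hold the orange handle just above its shoulder. Lifting straight up.

Emit:
step_arm:
  plan: "0 0 0 0 0 10 255; 0 0 0 0 0 30 255; 0 0 0 0 0 55 255; 0 0 0 0 0 80 255; 0 0 0 0 0 105 255; 0 0 0 0 0 130 255; 0 0 0 0 0 155 255; 0 0 0 0 0 175 255"

```text
clock: 9.05
eef_pos: [523.2, -325.8, 343.5]
tcp_rot: [3.141, -0.001, 0.021]
contact_force: [1.0, 0.4, -1.4]
opening: 0.216
grasp_force: 39.2
```

Emit:
step_arm:
  plan: "0 0 0 0 0 5 255; 0 0 0 0 0 5 255; 0 0 0 5 -5 5 255; 0 0 0 5 -5 5 255"

```text
clock: 9.45
eef_pos: [528.3, -331.0, 344.8]
tcp_rot: [-3.141, 0.001, 0.021]
contact_force: [0.1, -0.1, -0.7]
opening: 0.222
grasp_force: 39.2
```

```bash
cat > rod.py <<'E'
from h import *
# rod: fit 3D line of points in box around TCP, below the tool
def rod(pad=40):
    s=r.sense();t=s["eef_pos"];print("tcp",t.round(1),"F",s["contact_force"].round(1),"grip",round(s["grasp_force"],1))
    out=[]
    for n in("scene","top"):
        p,d,W,K,T=get(n);z=W[...,2]
        m=(np.abs(W[...,0]-t[0])<pad)&(np.abs(W[...,1]-t[1])<pad)&(z>t[2]-148)&(z<t[2]-30)
        q=W[m]
        if len(q)<8: print(n,len(q));continue
        cam=T[:3,3]-q.mean(0);cam[2]=0;cam/=np.linalg.norm(cam)
        zc=q[:,2];A=[np.polyfit(zc,q[:,i],1) for i in(0,1)]
        for zz in (t[2]-140,t[2]-60): print(n,len(q),"z",round(zz,1),"xy rel tcp",[round(np.polyval(A[i],zz)-t[i]-4*.8*cam[i],1) for i in(0,1)])
        print("zmin",zc.min().round(1)-t[2],"lateral std",np.std(q[:,0]-np.polyval(A[0],zc)).round(1),np.std(q[:,1]-np.polyval(A[1],zc)).round(1))
        cv2.imwrite(f"pics/rod_{n}.png",p[:,:,::-1])
rod()
E
python3 rod.py
```

```text
tcp [ 528.3 -331.   344.8] F [ 0.1 -0.1 -0.7] grip 39.2
scene 140 z 204.8 xy rel tcp [np.float64(-1.3), np.float64(-1.3)]
scene 140 z 284.8 xy rel tcp [np.float64(-1.1), np.float64(-1.1)]
zmin -146.0299144525335 lateral std 2.0 2.0
top 0
```

Emit:
step_arm:
  plan: "0 0 0 3 15 0 255; 0 0 0 9 45 0 255; 0 0 0 16 80 0 255; 0 0 0 23 115 0 255; 0 0 0 30 150 0 255; 0 0 0 37 185 0 255; 0 0 0 44 220 0 255; 0 0 0 51 255 0 255"

```text
clock: 10.35
eef_pos: [579.0, -73.3, 346.1]
tcp_rot: [-3.141, 0.0, 0.021]
contact_force: [0.8, 0.3, -0.3]
opening: 0.22
grasp_force: 39.2
```

Emit:
step_arm:
  plan: "0 0 0 7 35 0 255; 0 0 0 14 70 0 255; 0 0 0 21 105 0 255; 0 0 0 28 140 0 255; 0 0 0 34 170 0 255; 0 0 0 38 190 0 255; 0 0 0 38 190 0 255; 0 0 0 38 190 0 255"

```text
clock: 11.15
eef_pos: [616.6, 114.9, 345.9]
tcp_rot: [3.141, 0.001, 0.022]
contact_force: [-0.2, -0.2, -0.6]
opening: 0.221
grasp_force: 39.2
```

```bash
cat >> rod.py <<'E'
# hole centre in scene view: non-blue blob inside the guide plate
p=cv2.imread("pics/rod_scene.png").astype(int)
sub=((p[...,0]-p[...,2])[176:194,335:366]>40).astype(np.uint8)
n,l,st,ce=cv2.connectedComponentsWithStats(1-sub,connectivity=4)
for i in range(1,n):
    if st[i,4]<80 and st[i,0]>0: c=ce[i]+[335,176];print("hole",st[i],c.round(1),ray("scene",*c,160).round(1),ray("scene",*c,155).round(1))
cv2.imwrite("pics/x%d.png"%int(r.sense()["clock"]*100),cv2.resize(p[90:240,290:410].astype(np.uint8),(480,600)))
E
python3 rod.py; ls pics
```

```text
tcp [616.6 114.9 345.9] F [-0.2 -0.2 -0.6] grip 39.2
scene 99 z 205.9 xy rel tcp [np.float64(-1.3), np.float64(-1.4)]
scene 99 z 285.9 xy rel tcp [np.float64(-1.2), np.float64(-0.7)]
zmin -145.91256454342306 lateral std 2.2 2.4
top 30 z 205.9 xy rel tcp [np.float64(-0.3), np.float64(-0.3)]
top 30 z 285.9 xy rel tcp [np.float64(1.7), np.float64(-2.8)]
zmin -146.71256454342307 lateral std 1.5 1.6
rod_scene.png
rod_top.png
s1.png
s2.png
s3.png
scene0.png
t2.png
top0.png
topc.png
x1125.png
```

Run:
```python
from h import *
p=cv2.imread("pics/scene0.png")
q=cv2.resize(p[165:215,320:390],(700,500),interpolation=cv2.INTER_CUBIC)
x=cv2.resize(cv2.imread("pics/rod_scene.png")[120:200,320:390],(525,600),interpolation=cv2.INTER_CUBIC)
cv2.imwrite("pics/hole.png",q)
b=(q[...,0].astype(int)-q[...,2]);m=(b>45).astype(np.uint8)
n,l,st,ce=cv2.connectedComponentsWithStats(1-m,connectivity=4)
for i in range(1,n):
    if st[i,4]>150: print(st[i],ce[i])
    c=(ce[i]+.5)/10-.5+[320,165]
    if 150<st[i,4]<12000: print(c,ray("scene",*c,160).round(1),ray("scene",*c,155).round(1))
# the same hole in top
t=cv2.resize(cv2.imread("pics/top0.png")[125:165,195:235],(400,400),interpolation=cv2.INTER_CUBIC)
for th in(40,60):
  n,l,st,ce=cv2.connectedComponentsWithStats(((t[...,0].astype(int)-t[...,2])<th).astype(np.uint8),connectivity=4)
  for i in range(1,n):
    c=(ce[i]+.5)/10-.5+[195,125]
    if 500<st[i,4]<12000: print("top",th,st[i],c,ray("top",*c,160).round(1),ray("top",*c,155).round(1))
```

```text
[     0      0    700    500 322489] [351.61930174 254.57348933]
[ 254  161   75   32 1854] [291.36030205 175.89644013]
[348.6860302  182.13964401] [[618.1 108.9 160. ]] [[615.  117.2 155. ]]
top 40 [ 140  143   89   85 5846] [212.97882313 143.16380431] [[615.7 112.4 160. ]] [[617.4 113.3 155. ]]
top 60 [ 138  140   93   91 6652] [212.93630487 143.08591401] [[615.9 112.5 160. ]] [[617.6 113.5 155. ]]
```

View pics/hole.png

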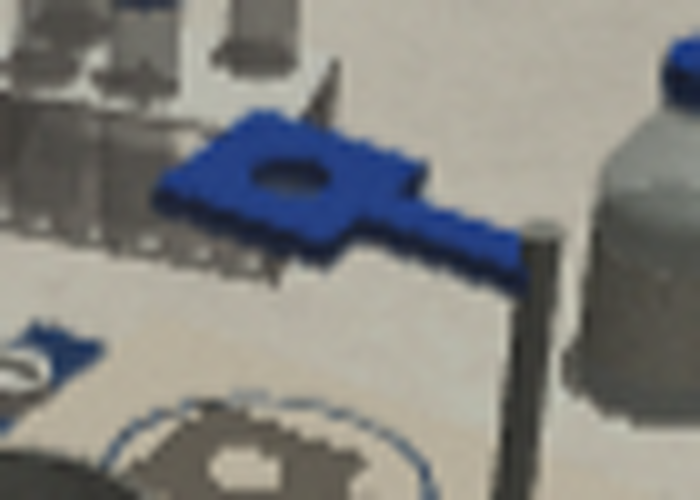

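View pics/x1125.png

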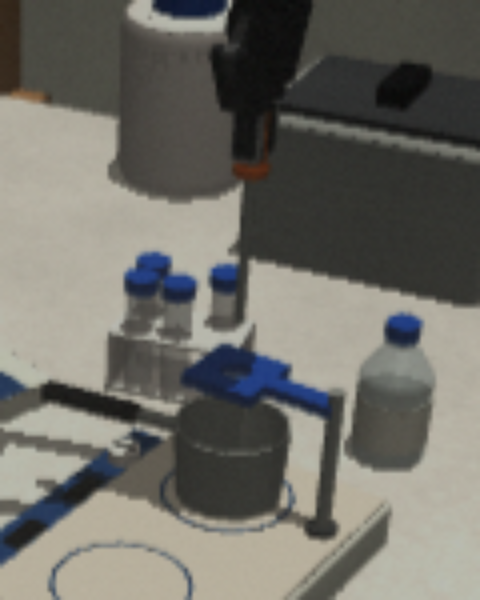

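Laterally, the rod and the hole agree in the scene view. I'll correct by 1–2 mm, bring the tip to just above the guide, and compare the two directly in pixels.

Emit:
step_arm:
  plan: "0 0 0 0 -1.5 -8 255; 0 0 0 0 -1.5 -18 255; 0 0 0 0 -1.5 -26 255; 0 0 0 0 -1.5 -31 255; 0 0 0 0 -1.5 -31 255; 0 0 0 0 -1.5 -31 255"

```text
clock: 11.85
eef_pos: [617.3, 112.7, 315.2]
tcp_rot: [3.142, 0.0, 0.021]
contact_force: [-0.5, 0.2, -0.2]
opening: 0.221
grasp_force: 39.2
```

```bash
python3 rod.py
python3 - <<'E'
from h import *
a=cv2.imread("pics/rod_scene.png")[140:200,325:385];b=cv2.imread("pics/rod_top.png")[120:170,190:240]
cv2.imwrite("pics/cmp.png",np.hstack([cv2.resize(a,(400,400),interpolation=cv2.INTER_CUBIC),cv2.resize(b,(400,400),interpolation=cv2.INTER_CUBIC)]))
E
```

```text
tcp [617.3 112.7 315.2] F [-0.5  0.2 -0.2] grip 39.2
scene 95 z 175.2 xy rel tcp [np.float64(-1.1), np.float64(-1.6)]
scene 95 z 255.2 xy rel tcp [np.float64(-0.9), np.float64(-1.5)]
zmin -145.9979691961458 lateral std 2.3 2.7
top 21 z 175.2 xy rel tcp [np.float64(0.0), np.float64(0.2)]
top 21 z 255.2 xy rel tcp [np.float64(2.1), np.float64(-2.7)]
zmin -145.69796919614578 lateral std 1.8 1.4
```

View pics/cmp.png

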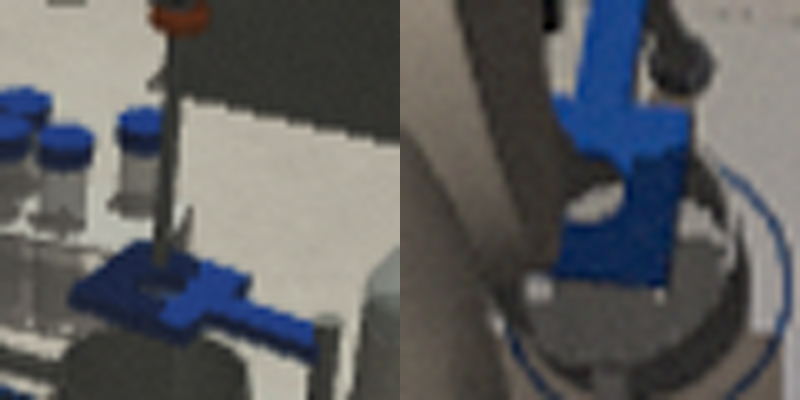

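The tip hangs over the hole in the scene view: about (349,179.5), against an expected (348.7,179.3) for the axis at that height. That puts it within about 2 mm, with 8 mm of radial clearance, so I'm lowering it.

Emit:
step_arm:
  plan: "0 0 0 0 0 -4 255; 0 0 0 0 0 -10 255; 0 0 0 0 0 -16 255; 0 0 0 0 0 -22 255; 0 0 0 0 0 -28 255; 0 0 0 0 0 -34 255; 0 0 0 0 0 -38 255; 0 0 0 0 0 -38 255"

```text
clock: 12.75
eef_pos: [616.9, 112.7, 276.5]
tcp_rot: [3.141, 0.001, 0.021]
contact_force: [-0.8, 0.5, 0.4]
opening: 0.217
grasp_force: 39.2
```

Emit:
step_arm:
  plan: "0 0 0 0 0 -6 255; 0 0 0 0 0 -16 255; 0 0 0 0 0 -26 255; 0 0 0 0 0 -36 255; 0 0 0 0 0 -46 255; 0 0 0 0 0 -55 255; 0 0 0 0 0 -60 255; 0 0 0 0 0 -60 255"

```text
clock: 13.55
eef_pos: [616.8, 112.7, 216.3]
tcp_rot: [3.141, 0.001, 0.021]
contact_force: [0.3, 0.1, -1.2]
opening: 0.22
grasp_force: 39.2
```

Emit:
step_arm:
  plan: "0 0 0 0 0 0 255; 0 0 0 0 0 0 255; 0 0 0 0 0 0 255; 0 0 0 0 0 0 255"

```text
clock: 13.95
eef_pos: [617.4, 112.8, 217.6]
tcp_rot: [-3.141, -0.001, 0.021]
contact_force: [-0.1, 0.0, -1.1]
opening: 0.22
grasp_force: 39.2
```

Run:
```python
from h import *
t=r.sense();print(t["eef_pos"],t["tcp_rot"],t["contact_force"],np.abs(t["qvel"]).max())
t=t["eef_pos"]
p,d,W,K,T=get("scene");z=W[...,2]
v,u=np.mgrid[:420,:560]
m=(np.abs(W[...,0]-t[0])<25)&(np.abs(W[...,1]-t[1])<25)&(z>165)&(z<185);q=W[m];print("rod",len(q),np.median(q,0)+[-1.6,2.7,0])
b=p[...,2].astype(int)-p[...,0]
bx=(u>315)&(u<380)&(v>180)&(v<235)&(b<25)&(W[...,0]>565)&(W[...,0]<680)
q=W[bx&(z>105)&(z<115)];print("rim",circ(q,45),len(q))
p2=get("top")[0]
a=p[140:210,320:390,::-1];b=p2[120:170,190:240,::-1]
cv2.imwrite("pics/fin.png",np.hstack([cv2.resize(a,(400,400),interpolation=cv2.INTER_CUBIC),cv2.resize(b,(400,400),interpolation=cv2.INTER_CUBIC)]))
```

```text
[617.39359495 112.81213913 217.64066415] [-3.14148620e+00 -6.01889658e-04  2.05857869e-02] [-0.05585754  0.03169643 -1.08258898] 0.000555609544652014
rod 15 [616.44122019 111.02620697 175.29172885]
rim [616.7 113.6  45. ] 93
```

View pics/fin.png

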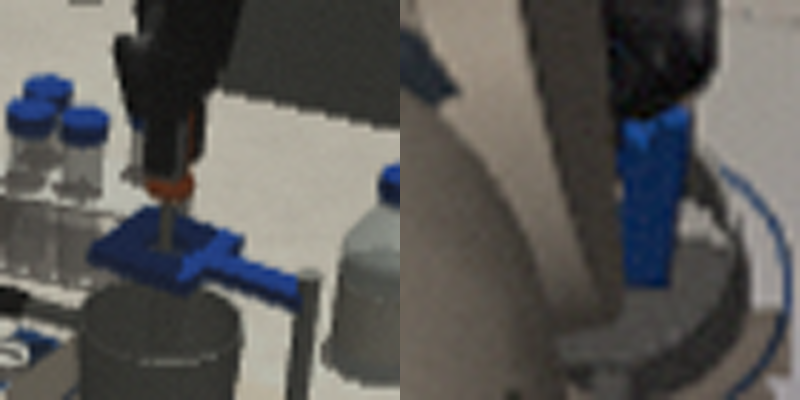

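The rod passes through the hole at about (349,183) in the scene image, within roughly 2 mm of its centre, with no measurable side force. The tip is about 21 mm above the pan floor, so I'm handing in.

```bash
python3 -c "
from rig import r
print(r.sign_off())"
```

```text
the job is handed in; nothing more can be done
None
```

The job is handed in with no verdict shown: by my measurements, the pan is within about 2 mm of centre under the guide hole, and the probe is held still and upright through it, within about 3 mm of the axis and its tip about 21 mm above the pan floor.

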